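# Tighten the field-lens retaining ring of a microscope lamp foot with the pin spanner

## Robot

A 6-joint arm with a two-finger parallel gripper is mounted at the origin on a cart in front of the work surface, level with it; the furniture and walls round the work are solid. World frame = base frame: x ahead of the robot, y to its left, z up, the work surface at z = 0. Lengths are in m, angles in rad, forces in N, time in s.
With the tool pointing down it reaches from about 0.275 to 0.825 m from the base axis. Payload 4.9 kg.
Tool frame: the origin (TCP) lies midway between the tips of the shut fingers; the grasp point (between the pads) lies 19 mm behind it (bot.grip_depth is the distance from the TCP to the grasp point, in m); y points along the fingers, x is the direction in which the jaws open and shut, and the axes are right-handed (so a half turn about y gives the same grasp; the last joint's range is limited). The gripper opens to 85 mm and grips with 20 to 120 N. Pads are 22 mm wide; open, the fingers measure 114 mm over their backs; the gripper's body (76 mm by 85 mm) begins 54 mm behind the grasp point. The pads swing forward as they close: fully open they stand 13 mm farther back than shut.
Start: joints at [-1.468, 0.326, -0.193, 1.052, 0, 1.437], TCP at [0.129, -0.535, 0.205] pointing down, gripper open.
Joint ranges: [-2.65, 2.65], [-0.97, 1.79], [-1.3, 1.35], [-1.93, 2.1], [-1.47, 1.37], [-3.14, 3.14]. Speed limits (rad/s): [2.57, 2.57, 3.14, 3.14, 3.14, 3.14].

## Interface

Orientations are given as a unit quaternion [w, x, y, z].
In Python, from cell import bot gives the robot as it stands. Calls block until the motion is done:
- bot.move_pose(position, orientation): joint-space move of the TCP to a pose.
- bot.move_linear(position, speed=0.15, rotation=None, until_force=None): straight line of the TCP; rotation=None keeps the orientation; speed is the mean speed in m/s. With until_force (N) it stops when the force on the tool has changed by that much, and returns True; else False.
- bot.goto_joints(angles): joint-space move.
- bot.set_gripper(opening, grasp_force=None): opening from 0.0 (shut) to 1.0 (fully open); grasp_force is the grip in N (None keeps the last); returns when the fingers have stopped.
- bot.wait(seconds).
- bot.solve_ik(position, orientation): joint angles nearest the present ones, or None.
- bot.camera(name): name is "scene" or "top"; returns the picture (420x560x3 uint8, red, green, blue); there is no depth.
- bot.calibration(name): a dict with "mtx" (3x3 intrinsics, pixels), "extrinsics" (4x4, takes a point from world to camera coordinates). Camera axes: x right, y down, z forward; pixel columns grow to the right and rows downward; lengths in m; the calibration is good to about 2 mm. A picture is of the moment at which its call begins. calibration takes no time and is no camera call.
A pose or a line that the arm cannot do raises bot.PlanningError and nothing moves.
- bot.close_job(): hands the job in, once; it reports no verdict.
Trained networks look in the newest picture that a camera, given by its name, has taken for a name from the list of things; names that differ only in an ending like _2 or _b are one class to them, and where a whole thing is asked for, a point or a joint stands for the part that bears it (a point fixed in the world has none). Each returns a list of dicts, best first, with "confidence" (0 to 1); they miss things now and then, are a little off and sometimes report something else, mostly with a low value. They report only what shows in the picture. A call takes as long as a camera call. They do not tell look-alikes from the thing itself.
- bot.search_frame(camera, thing): "bbox" ([left, top, width, height] in pixels, round what is visible of it).
Readings, each from a call of its own:
- bot.read_clock(): time.
- bot.read_joint_positions(): joint angles.
- bot.read_joint_vel(): joint speeds.
- bot.read_joint_efforts(): joint torques, N m.
- bot.read_position(): TCP position.
- bot.read_tool_rot(): TCP orientation.
- bot.read_ft_force(): force on the tool from outside, world axes, zero at the start.
- bot.read_moment(): the same for the moment, N m.
- bot.read_gripper_width(): opening from 0.0 (shut) to 1.0 (fully open).
Only numpy, scipy, OpenCV 4.12 (cv2) and the standard library are available. Lean on these libraries where they do the work, as an engineer would, in place of code of your own. Each camera call takes 0.05 s, during which the arm holds its last target.

## Task

The field lens has been cleaned and its retaining ring only started in the thread: take the two-pin spanner out of its rest, seat both pins fully in the two holes of the ring, screw the ring clockwise until it comes up firm and stops on the lens, then stand the spanner back in its rest. Work with a light hand: feel the pins into the holes before you turn, nip the ring up firmly without forcing it, keep the spanner off the glass and leave the things around undisturbed.

Things in the scene. Friction and masses are not known exactly. Their poses are not given: they have to be found in the camera images.
- lamp_foot: Lamp foot of a microscope, fixed: white cast base 190 x 116 mm, 46 mm high, on it a black lens barrel 85 mm across; behind that a steel pad. Origin on the bench under the barrel's axis; x from barrel to pad, z up. The lens cell was clamped in the barrel at no particular angle, so the line of the ring's holes lies anywhere within 0.5 rad either side of y; it is not reported: look or feel for it.
- ring_face (a point): Centre of the upper face of the steel retaining ring, 84 mm above the bench; axes of the lamp foot. Ring: 60 mm across, 6 mm thick, 29 mm bore, 0.8 mm proud of the black cell round it; two round through holes, 8 mm across, opposite one another on a 44 mm circle, their floor 8 mm below the face. It turns stiffly (0.16 N m): pins that slide on it under a light 5 N do not take it along.
- ring (a joint): How far the ring is screwed in, rad: 0 is home on the lens, -0.6 means 0.6 rad still to turn clockwise (seen from above). It starts between -0.75 and -0.45. At 0 it meets a slightly springy stop (some 30 N m per rad). It does not tell where the holes stand.
- lens: The glass lens in the bore of the ring, 28 mm across, convex; origin at the centre of its underside, 7.7 mm below the ring's face. Its crown lies 2.7 mm below the ring's face.
- spanner: Pin spanner, about 0.15 kg: steel head bar 60 x 16 x 10 mm, two pins beneath, upright black grip on top. Origin: centre of the head's flat underside, which lies flat on the ring when fully engaged; y along the bar (either way round is the same), z up. Grip: a slab 12 mm thick (x), 32 mm wide (y), from 22 to 70 mm above the origin; best held across its 12 mm, about 48 mm up.
- pin_1: The pin at +y of the spanner: 5.5 mm across with a round end, 6 mm long. Origin at its tip, 22 mm from the middle of the spanner and 6 mm below the head.
- pin_2: The like pin at -y of the spanner; origin at its tip.
- rest: Spanner's rest, fixed: aluminium block 40 x 84 mm, 26 mm high, with a pocket 22 x 66 mm open at the top. The head stands on two ledges in it, 15 mm above the bench; a groove 10 mm wide and 9 mm deep between them takes the pins. Origin on the bench under the middle; y along the pocket, z up.
- rest_seat (a point): Middle of the pocket at the height of the ledges, where the spanner's origin lies when it stands in the rest (either way round).
- blower: Bystander: red rubber blower, 122 mm long, 53 mm thick, lying on the bench. Origin at the underside.
- lens_brush: Bystander: fine brush with a thin handle, 162 mm long, 9 mm thick, lying on the bench along its own y. Origin at the middle, underside.
- petri_dish: Bystander: flat clear round dish, 61 mm across, 15 mm high. Origin at the underside.
Not all that is in view belongs to the job. What is shaped like the spanner but purple or yellow is not meant.

How it is judged:
On the way, in this order (a step that is already met when the one before it is completed fails the run):
1. both pins are seated in the ring's holes before the ring is turned (z of each of pin_1, pin_2 in the frame of ring_face below -0.0045 m and horizontal distance between pin_1 and ring_face between 0.0185 and 0.0255 m and horizontal distance between pin_2 and ring_face between 0.0185 and 0.0255 m and value of joint ring below -0.25 rad), for 0.2 s.
2. the ring is home and nipped up with both pins bearing (z of each of pin_1, pin_2 in the frame of ring_face below -0.0045 m and horizontal distance between pin_1 and ring_face between 0.0185 and 0.0255 m and horizontal distance between pin_2 and ring_face between 0.0185 and 0.0255 m and value of joint ring above -0.02 rad and contact force between each of pin_1, pin_2 and lamp_foot above 5 N), for 0.1 s.
At the end, for the whole second after the job is handed in: The ring is home (within 0.03 rad of its stop) and the spanner stands upright in the pocket of its rest (origin within 7 mm of the seat, tilt under 0.1 rad), at rest (value of joint ring above -0.03 rad and distance between spanner and rest_seat below 0.007 m and angle between spanner's own z axis and vertical below 0.1 rad and linear speed of spanner below 0.02 m/s); the robot touches nothing.
It fails at once if a pin is forced against the ring or lamp foot with more than 25 N (contact force between any of pin_1, pin_2 and lamp_foot above 25 N).
It fails at once if the spanner presses on the glass (over 2 N) (contact force between spanner and lens above 2 N).
It fails at once if blower is shoved (distance of blower from where it was at the start of the episode above 0.02 m).
It fails at once if lens_brush is shoved (distance of lens_brush from where it was at the start of the episode above 0.02 m).
It fails at once if petri_dish is shoved (distance of petri_dish from where it was at the start of the episode above 0.02 m).
It also fails if it takes over 70 s, if anything falls off the work surface, if the arm or the gripper's body presses on something with over 40 N, if the wrist force passes 120 N, or if a joint passes its speed limit or range.

## Working session

There is one attempt and no reset: what is moved stays moved. The work goes in short steps, each a Python script; the robot and the scene stay as the last script left them, time stands still between calls to the robot, and variables do not carry over. Pictures are saved under pics/ and viewed, and the job is handed in when it is done.

```bash
ls; mkdir -p pics
python3 - <<'E'
from cell import bot
import cv2,numpy as np
for c in ["scene","top"]:
    im=bot.camera(c); cv2.imwrite(f"pics/{c}0.png",im[:,:,::-1])
    k=bot.calibration(c); print(c,np.round(k["mtx"],1).tolist(),np.round(k["extrinsics"],4).tolist())
    for t in ["lamp_foot","ring","spanner","rest","blower","lens_brush","petri_dish"]:
        print(t,[(np.round(d["bbox"]).tolist(),round(d["confidence"],2)) for d in bot.search_frame(c,t)][:4])
print(bot.read_clock(),bot.read_tool_rot(),bot.read_position())
E
```

```text
pics
scene [[481.5, 0.0, 279.7], [0.0, 481.5, 209.4], [0.0, 0.0, 1.0]] [[-0.5317, -0.8469, -0.0127, 0.2811], [-0.6176, 0.3979, -0.6784, 0.3491], [0.5795, -0.3529, -0.7346, 1.0098], [0.0, 0.0, 0.0, 1.0]]
lamp_foot [([218.0, 194.0, 78.0, 66.0], 0.57)]
ring [([247.0, 208.0, 24.0, 15.0], 0.62)]
spanner [([347.0, 160.0, 20.0, 24.0], 0.67), ([283.0, 171.0, 16.0, 28.0], 0.56)]
rest [([134.0, 277.0, 27.0, 46.0], 0.32)]
blower []
lens_brush [([215.0, 192.0, 77.0, 66.0], 0.55), ([304.0, 249.0, 30.0, 24.0], 0.48)]
petri_dish [([405.0, 190.0, 16.0, 13.0], 0.56)]
top [[393.8, 0.0, 278.8], [0.0, 393.8, 210.2], [0.0, 0.0, 1.0]] [[-0.0136, -0.9998, 0.0153, 0.0109], [-0.9883, 0.0111, -0.1522, 0.4667], [0.152, -0.0171, -0.9882, 0.9589], [0.0, 0.0, 0.0, 1.0]]
lamp_foot []
ring [([236.0, 182.0, 24.0, 27.0], 0.88)]
spanner [([370.0, 183.0, 27.0, 14.0], 0.6), ([334.0, 211.0, 25.0, 10.0], 0.59), ([331.0, 163.0, 18.0, 22.0], 0.59), ([299.0, 156.0, 11.0, 27.0], 0.51)]
rest [([329.0, 213.0, 33.0, 17.0], 0.78)]
blower [([107.0, 205.0, 23.0, 35.0], 0.58)]
lens_brush [([268.0, 246.0, 50.0, 13.0], 0.44)]
petri_dish [([407.0, 222.0, 22.0, 27.0], 0.69)]
0.8 [-0.55555779  0.55556504 -0.43742638  0.43744851] [ 0.1290655  -0.53466539  0.20539422]
```

Run:
```python
import cv2
a=cv2.imread("pics/top0.png")[130:280,90:450]
cv2.imwrite("pics/top0z.png",cv2.resize(a,None,fx=2.2,fy=2.2,interpolation=cv2.INTER_CUBIC))
a=cv2.imread("pics/scene0.png")[130:340,110:450]
cv2.imwrite("pics/scene0z.png",cv2.resize(a,None,fx=2.3,fy=2.3,interpolation=cv2.INTER_CUBIC))
```

```text
(no output)
```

View pics/top0z.png

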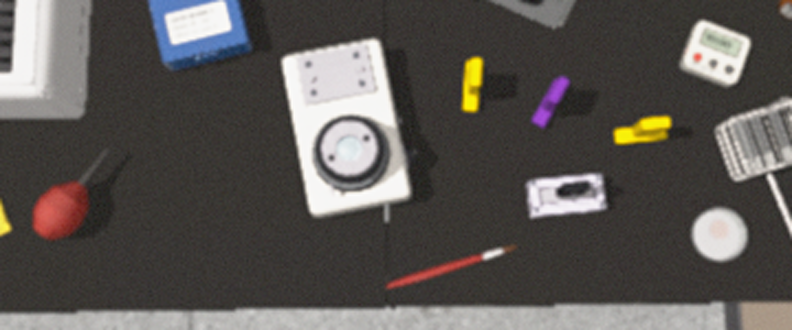

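View pics/scene0z.png

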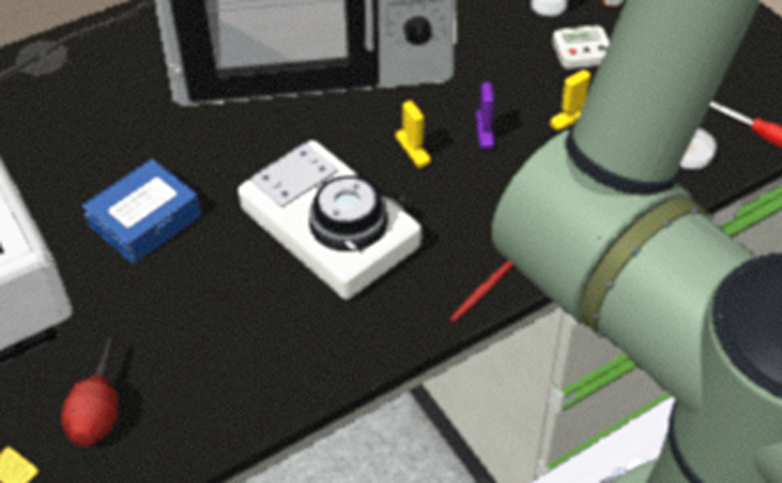

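```bash
cat > h.py <<'E'
from cell import bot
import cv2,numpy as np
def avg(c,n=10):
    return np.mean([bot.camera(c).astype(np.float32) for _ in range(n)],0)
def proj(c,P):
    k=bot.calibration(c);M,E=np.array(k["mtx"]),np.array(k["extrinsics"])
    P=np.atleast_2d(P); q=(E[:3,:3]@P.T+E[:3,3:]).T@M.T
    return q[:,:2]/q[:,2:]
def back(c,uv,z):
    k=bot.calibration(c);M,E=np.array(k["mtx"]),np.array(k["extrinsics"])
    R,t=E[:3,:3],E[:3,3]; o=-R.T@t; d=R.T@np.linalg.solve(M,[uv[0],uv[1],1])
    return o+d*(z-o[2])/d[2]
def crop(im,x0,y0,x1,y1,f,name,pts=[]):
    a=cv2.resize(np.clip(im[y0:y1,x0:x1],0,255).astype(np.uint8)[:,:,::-1],None,fx=f,fy=f,interpolation=cv2.INTER_CUBIC)
    for p in pts: cv2.circle(a,(int((p[0]-x0+.5)*f),int((p[1]-y0+.5)*f)),1,(0,255,0),-1)
    cv2.imwrite(name,a)
E
python3 - <<'E'
from h import *
for c in ["top","scene"]:
    np.save(c+".npy",avg(c,12))
t=np.load("top.npy");s=np.load("scene.npy")
crop(t,215,140,285,232,8,"pics/ringtop.png")
crop(t,322,200,372,238,14,"pics/resttop.png")
crop(s,205,180,305,265,8,"pics/ringscene.png")
print(back("top",(248.5,197),.084),back("top",(347.5,218),.026))
E
```

```text
[0.49226789 0.07856567 0.084     ] [ 0.44608429 -0.16993792  0.026     ]
```

View pics/ringtop.png

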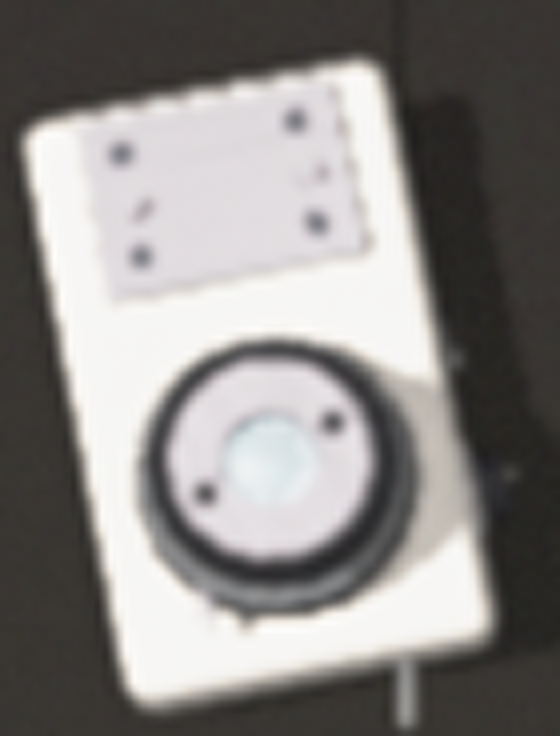

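View pics/resttop.png

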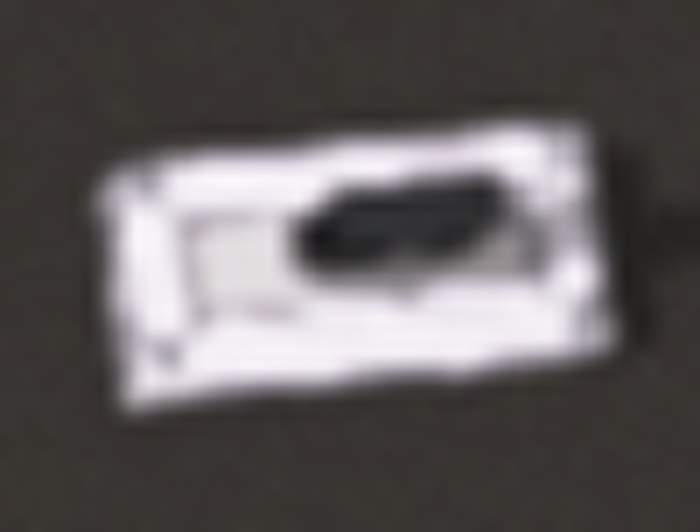

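View pics/ringscene.png

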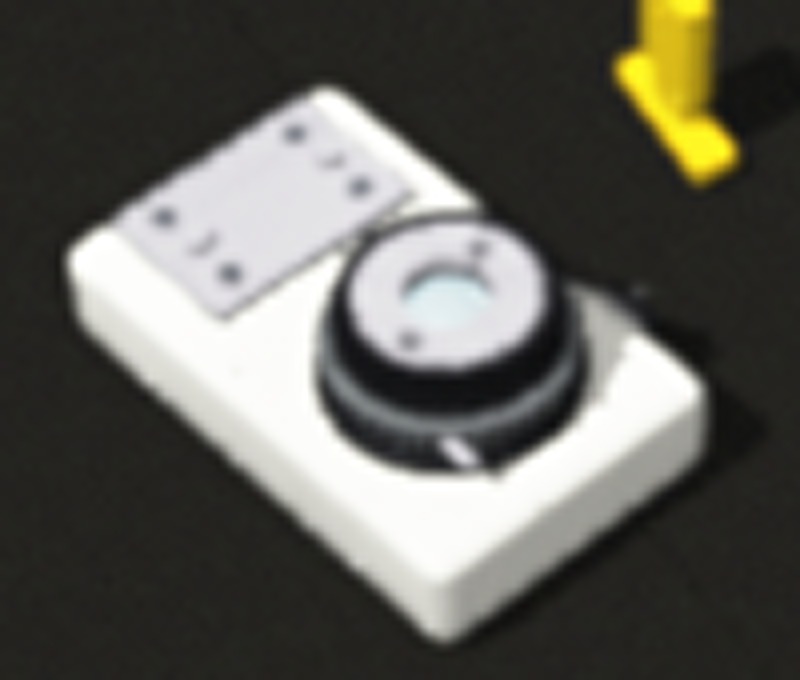

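Run:
```python
from h import *
f=8
for c,o,hs,seed in [("top",(215,140),[(332,423),(204,493)],(212,420)),("scene",(205,180),[(481,248),(409,340)],(375,300))]:
    im=np.load(c+".npy")
    P=[back(c,(o[0]+h[0]/f-.5,o[1]+h[1]/f-.5),.084) for h in hs]
    d=P[0]-P[1]
    print(c,np.round(P,4).tolist(),"mid",(P[0]+P[1])/2,"len",np.linalg.norm(d),"ang(dir)",np.arctan2(d[1],d[0]))
    # ring outline: sample radial gradient in rectified plane
    cen=(P[0]+P[1])/2
    k=0.0004;n=240
    X,Y=np.meshgrid((np.arange(n)-n/2)*k+cen[0],(np.arange(n)-n/2)*k+cen[1],indexing="ij")
    uv=proj(c,np.c_[X.ravel(),Y.ravel(),np.full(X.size,.084)]).astype(np.float32).reshape(n,n,2)
    r=cv2.remap(im.astype(np.float32),uv[...,0],uv[...,1],cv2.INTER_CUBIC)
    cv2.imwrite(f"pics/rect_{c}.png",cv2.resize(np.clip(r,0,255).astype(np.uint8)[:,:,::-1],None,fx=2.5,fy=2.5))
    g=r.mean(2)
    pts=[]
    for a in np.linspace(0,2*np.pi,120,endpoint=False):
        rr=np.arange(55,95,.25);v=cv2.remap(g,(n/2+rr*np.sin(a)).astype(np.float32)[None],(n/2+rr*np.cos(a)).astype(np.float32)[None],cv2.INTER_LINEAR)[0]
        i=np.argmin(np.gradient(cv2.GaussianBlur(v[None],(0,0),3)[0])); pts.append((n/2+rr[i]*np.cos(a),n/2+rr[i]*np.sin(a)))
    pts=np.array(pts)
    A=np.c_[2*pts,np.ones(len(pts))];
    w=np.ones(len(pts),bool)
    for _ in range(4):
        s=np.linalg.lstsq(A[w],(pts[w]**2).sum(1),rcond=None)[0]; R=np.sqrt(s[2]+s[0]**2+s[1]**2)
        e=np.hypot(*(pts-s[:2]).T)-R; w=abs(e)<2*e[w].std()+.3
    print(" ring circle centre",cen[:2]+(s[:2]-n/2)*k,"R",R*k,"in",w.sum())
```

```text
top [[0.5034, 0.0604, 0.084], [0.4824, 0.099, 0.084]] mid [0.49291523 0.07972949 0.084     ] len 0.04393803729231095 ang(dir) -1.0712599180455988
 ring circle centre [0.49276534 0.07910919] R 0.030717584639659592 in 119
scene [[0.5058, 0.0583, 0.084], [0.4847, 0.097, 0.084]] mid [0.49524321 0.07760454 0.084     ] len 0.04411361841102283 ang(dir) -1.0702779104493843
 ring circle centre [0.4946016  0.07738376] R 0.03040526120486444 in 113
```

View pics/rect_top.png

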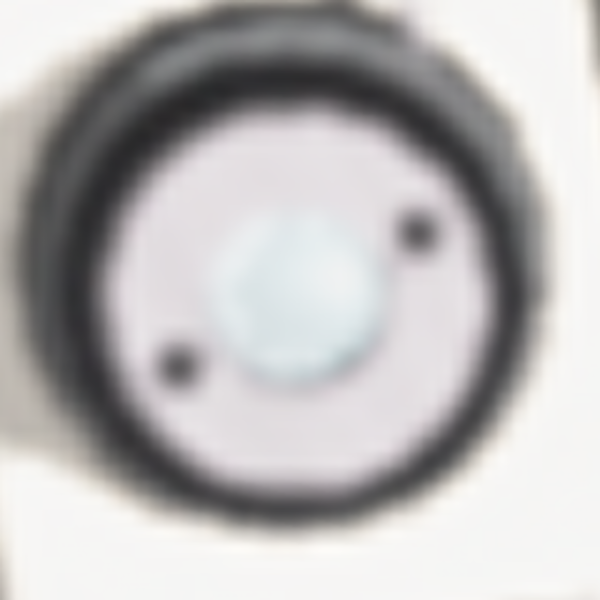

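View pics/rect_scene.png

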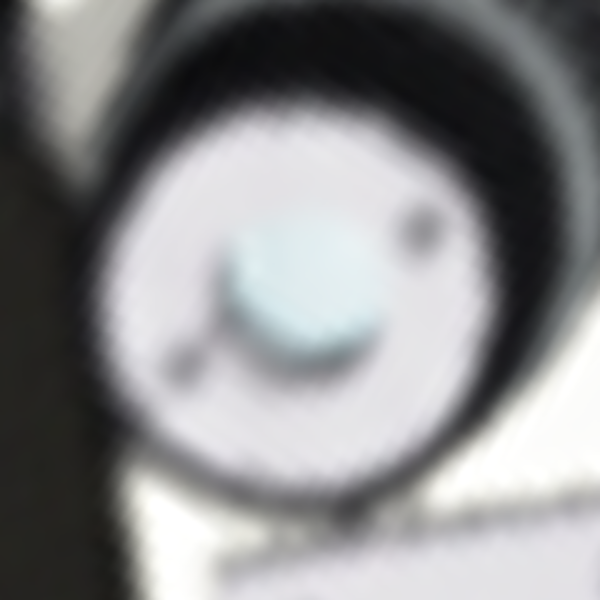

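Run:
```python
from h import *
c="top";f=14
q=[(105,175),(590,125),(615,345),(130,405)]
P=np.array([back(c,(322+x/f-.5,200+y/f-.5),.026) for x,y in q])
print(np.round(P,4).tolist(),P.mean(0)); print([round(float(np.linalg.norm(P[i]-P[(i+1)%4])),4) for i in range(4)])
for a,b in ((0,1),(3,2)):
    d=P[a]-P[b];print("yang",np.arctan2(d[1],d[0]))
# grip top ends
G=np.array([back(c,(322+x/f-.5,200+y/f-.5),.085) for x,y in [(322,235),(500,205)]]);print(G,G.mean(0),np.linalg.norm(G[0]-G[1]))
from scipy.spatial.transform import Rotation as R
def quat(jaw): # jaw axis x dir angle; tool y down
    x=np.array([np.cos(jaw),np.sin(jaw),0]);y=np.array([0,0,-1.]);z=np.cross(x,y)
    q=R.from_matrix(np.c_[x,y,z]).as_quat();return [q[3],q[0],q[1],q[2]]
print(bot.grip_depth)
for pos,angs in [((.446,-.17,.15),[1.67,1.67-np.pi/2,1.67-np.pi,1.67+np.pi/2,0.1+0,.1+np.pi]),((.4937,.0783,.2),[-1.071+np.pi/2+k*np.pi-t for t in (0,1) for k in (0,-1)])]:
    for a in angs:
        s=bot.solve_ik(pos,quat(a));print(pos,round(a,2),None if s is None else np.round(s,2))
```

```text
[[0.4621, -0.1232, 0.026], [0.4703, -0.2124, 0.026], [0.4298, -0.2151, 0.026], [0.4199, -0.1263, 0.026]] [ 0.44552096 -0.16924157  0.026     ]
[0.0896, 0.0406, 0.0893, 0.0423]
yang 1.6629076017014572
yang 1.6819069393764816
[[ 0.44255643 -0.15147001  0.085     ]
 [ 0.44739947 -0.18229818  0.085     ]] [ 0.44497795 -0.16688409  0.085     ] 0.0312062618633191
0.0187
(0.446, -0.17, 0.15) 1.67 [-0.52  0.24 -0.46  0.87  0.   -0.62]
(0.446, -0.17, 0.15) 0.1 [-0.52  0.24 -0.46  0.87  0.    0.95]
(0.446, -0.17, 0.15) -1.47 [-0.52  0.24 -0.46  0.87  0.    2.52]
(0.446, -0.17, 0.15) 3.24 [-0.52  0.24 -0.46  0.87  0.   -2.19]
(0.446, -0.17, 0.15) 0.1 [-0.52  0.24 -0.46  0.87  0.    0.95]
(0.446, -0.17, 0.15) 3.24 [-0.52  0.24 -0.46  0.87  0.   -2.19]
(0.4937, 0.0783, 0.2) 0.5 [ 0.01  0.24 -0.33  1.    0.    1.08]
(0.4937, 0.0783, 0.2) -2.64 [ 0.01  0.24 -0.33  1.    0.   -2.06]
(0.4937, 0.0783, 0.2) -0.5 [ 0.01  0.24 -0.33  1.    0.    2.08]
(0.4937, 0.0783, 0.2) -3.64 [ 0.01  0.24 -0.33  1.    0.   -1.06]
```

```bash
cat >> h.py <<'E'
from scipy.spatial.transform import Rotation as Rot
def quat(jaw):
    x=np.array([np.cos(jaw),np.sin(jaw),0]);y=np.array([0,0,-1.]);z=np.cross(x,y)
    q=Rot.from_matrix(np.c_[x,y,z]).as_quat();return [q[3],q[0],q[1],q[2]]
def st(m=""):
    print(m,"t",round(bot.read_clock(),2),"p",np.round(bot.read_position(),4),"F",np.round(bot.read_ft_force(),2),"M",np.round(bot.read_moment(),3),"w",round(bot.read_gripper_width(),3))
E
python3 - <<'E'
from h import *
bot.set_gripper(0.55,60)
bot.move_pose([.445,-.167,.16],quat(.13))
st()
for c in ["top","scene"]: np.save(c+"1.npy",avg(c,4))
t=np.load("top1.npy");s=np.load("scene1.npy")
crop(t,300,170,400,245,8,"pics/hov_top.png")
crop(s,280,130,400,240,6.5,"pics/hov_scene.png")
st()
E
```

```text
t 4.24 p [ 0.4451 -0.1679  0.1601] F [ 0.62  0.27 -0.18] M [-0.028 -0.021 -0.007] w 0.549
 t 4.64 p [ 0.4449 -0.1673  0.16  ] F [-0.22  0.82  0.11] M [ 0.008  0.054 -0.003] w 0.551
```

View pics/hov_top.png

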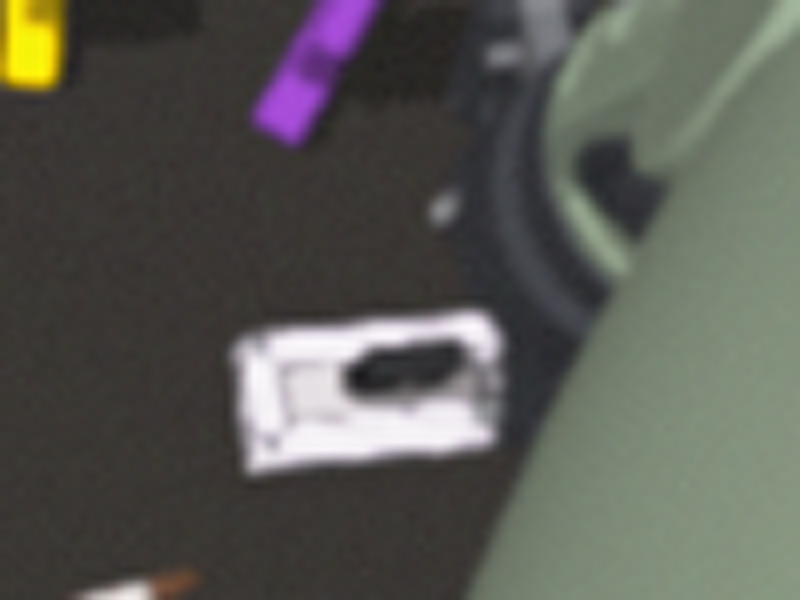

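View pics/hov_scene.png

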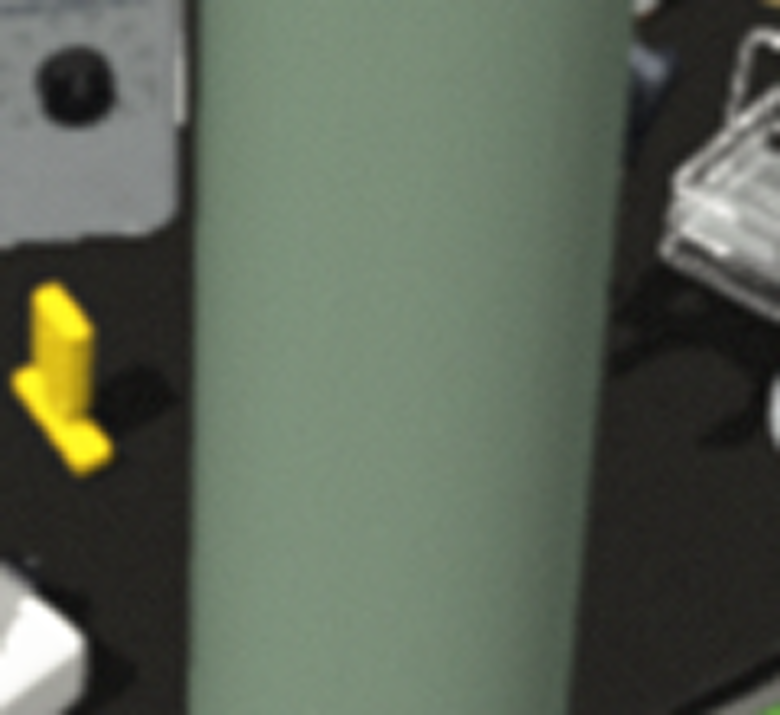

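Run:
```python
from h import *
for z in (.16,.17,.185,.2):print(proj("top",[[.445,-.167,z],[.445+.023,-.167+.003,z],[.445-.023,-.167-.003,z]]).round(1).tolist())
```

```text
[[357.6, 210.5], [355.8, 200.3], [359.4, 220.8]]
[[358.5, 209.8], [356.7, 199.4], [360.4, 220.2]]
[[360.0, 208.7], [358.2, 198.2], [361.9, 219.3]]
[[361.6, 207.6], [359.7, 196.9], [363.5, 218.4]]
```

Run:
```python
from h import *
r=quat(.13)
print(bot.move_linear([.445,-.167,.044],speed=.08,rotation=r,until_force=6)); st("down")
bot.set_gripper(0.3,30); st("c1")
for c in ["top","scene"]:
    im=avg(c,2); np.save(c+"2.npy",im)
crop(np.load("top2.npy"),310,170,400,245,8,"pics/gr_top.png")
bot.set_gripper(0.0,20); st("c2")
```

```text
False
down t 6.24 p [ 0.4454 -0.1672  0.0444] F [ 0.53 -0.43 -0.14] M [ 0.013 -0.098  0.017] w 0.554
c1 t 6.58 p [ 0.4451 -0.1671  0.0442] F [ 0.76 -0.38  0.26] M [ 0.003 -0.013  0.003] w 0.298
c2 t 7.06 p [ 0.4452 -0.167   0.0441] F [ 0.92 -0.39  1.11] M [ 0.031 -0.102  0.032] w 0.135
```

View pics/gr_top.png

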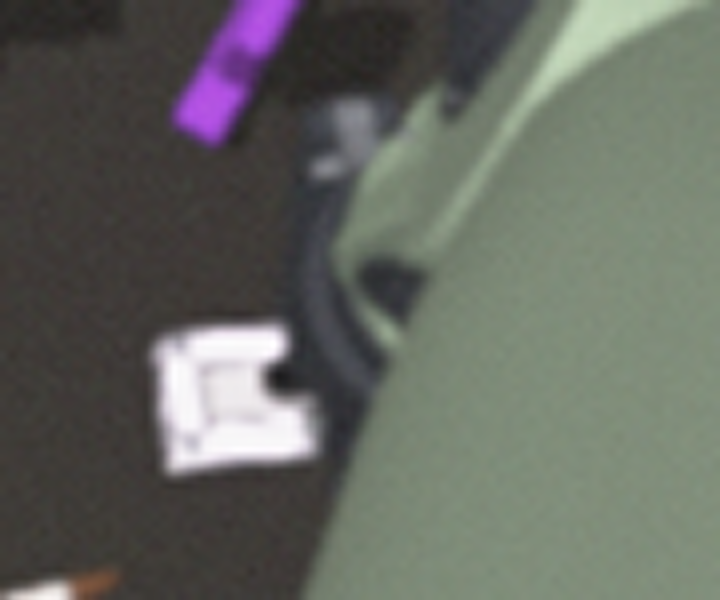

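Run:
```python
from h import *
bot.set_gripper(0.0,70); st("grip70")
bot.move_linear([.4452,-.167,.17],speed=.1); st("lift")
bot.move_pose([.4937,.0783,.17],quat(.5)); st("over")
bot.move_linear([.4937,.0783,.135],speed=.06); st("low"); print(Rot.from_quat(np.roll(bot.read_tool_rot(),-1)).as_matrix().round(4).tolist())
for c in ["top","scene"]: np.save(c+"3.npy",avg(c,8))
t=np.load("top3.npy");s=np.load("scene3.npy")
crop(t,215,140,315,232,8,"pics/ov_top.png")
crop(s,205,150,305,265,7,"pics/ov_scene.png")
```

```text
grip70 t 7.28 p [ 0.4453 -0.1671  0.0442] F [1.42 1.4  3.34] M [ 0.153 -0.034 -0.04 ] w 0.118
lift t 8.68 p [ 0.4447 -0.1667  0.1694] F [-0.36  0.69 -2.07] M [ 0.06  -0.014  0.022] w 0.118
over t 9.67 p [0.4937 0.0775 0.1698] F [ 0.05 -0.68 -2.48] M [ 0.027  0.027 -0.091] w 0.117
low t 10.4 p [0.4938 0.0783 0.135 ] F [ 0.16 -0.94 -1.35] M [ 0.025 -0.05   0.005] w 0.119
[[0.8775, -0.0, -0.4795], [0.4795, 0.0, 0.8775], [-0.0, -1.0, 0.0]]
```

View pics/ov_top.png

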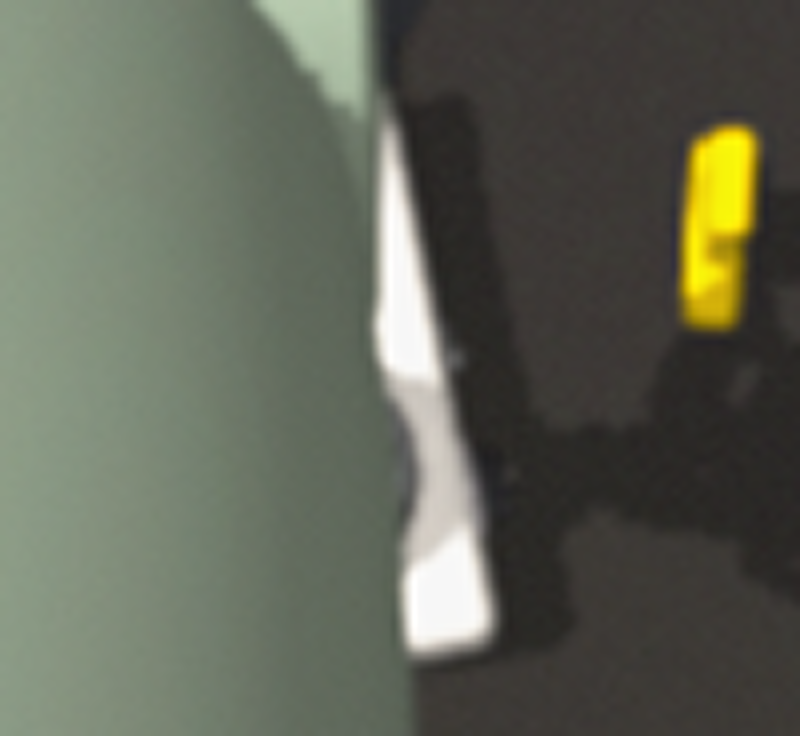

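View pics/ov_scene.png

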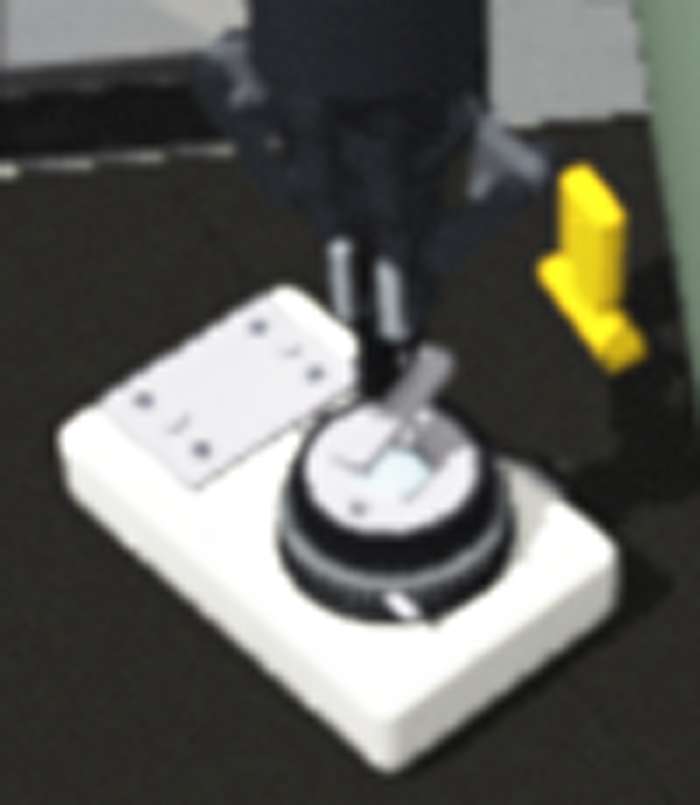

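```bash
cat >> h.py <<'E'
def head(p,jaw,s=0.,dz=.0291):
    xa=np.array([np.cos(jaw),np.sin(jaw),0]);ya=np.array([-np.sin(jaw),np.cos(jaw),0]);o=np.array(p)-[0,0,dz]+ya*s
    L=[]
    for z in (0,.01):
        c=[o+xa*a*.008+ya*b*.03+[0,0,z] for a,b in((-1,-1),(1,-1),(1,1),(-1,1),(-1,-1))]
        for i in range(4): L+=[c[i]+(c[i+1]-c[i])*k for k in np.linspace(0,1,40)]
    for sg in (-1,1): L+=[o+ya*sg*.022-[0,0,k] for k in np.linspace(0,.006,8)]
    return np.array(L)
E
python3 - <<'E'
from h import *
s=np.load("scene3.npy")
p=[.4938,.0783,.135]
crop(s,235,190,285,235,14,"pics/ovl_a.png")
crop(s,235,190,285,235,14,"pics/ovl_b.png",proj("scene",head(p,.5)))
a=cv2.imread("pics/ovl_a.png");b=cv2.imread("pics/ovl_b.png");cv2.imwrite("pics/ovl.png",cv2.resize(np.vstack([a,b]),None,fx=.47,fy=.47,interpolation=cv2.INTER_AREA) if 0 else b)
E
```

```text
(no output)
```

View pics/ovl_a.png

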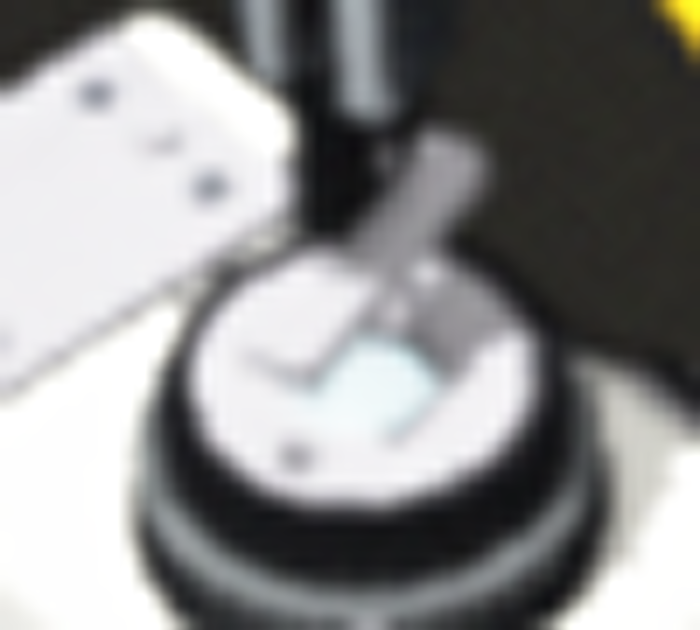

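View pics/ovl_b.png

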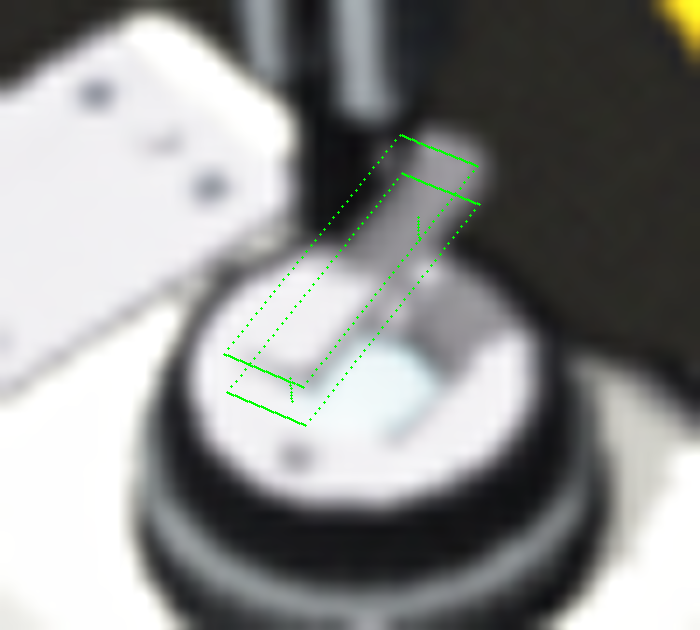

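Run:
```python
from h import *
s=np.load("scene3.npy");c="scene"
p=np.array([.4938,.0783,0]);jaw=.5
xa=np.array([np.cos(jaw),np.sin(jaw),0]);ya=np.array([-np.sin(jaw),np.cos(jaw),0])
k=.0002
out=[]
for z in (.1159,.084):
    b=np.arange(-.042,.042,k);a=np.arange(-.022,.022,k) if z>.1 else np.arange(-.034,.034,k)
    A,B=np.meshgrid(a,b,indexing="ij")
    P=p+A[...,None]*xa+B[...,None]*ya+[0,0,z]
    uv=proj(c,P.reshape(-1,3)).astype(np.float32).reshape(*A.shape,2)
    r=np.clip(cv2.remap(s.astype(np.float32),uv[...,0],uv[...,1],cv2.INTER_CUBIC),0,255).astype(np.uint8)[:,:,::-1].copy()
    r=cv2.resize(r,None,fx=1.6,fy=1.6)
    f=1.6/k
    if z>.1:
        for y in(-.03,.03):cv2.line(r,(int((y+.042)*f),0),(int((y+.042)*f),r.shape[0]),(0,255,0),1)
        for x in(-.008,.008):cv2.line(r,(0,int((x+.022)*f)),(r.shape[1],int((x+.022)*f)),(0,255,0),1)
    else:
        cv2.circle(r,(int(.042*f),int(.034*f)),int(.03*f),(0,255,0),1)
        for y in(-.022,.022):cv2.circle(r,(int((y+.042)*f),int(.034*f)),int(.004*f),(0,255,0),1)
    out.append(r)
cv2.imwrite("pics/rh.png",cv2.resize(np.vstack(out),None,fx=.65,fy=.65,interpolation=cv2.INTER_AREA))
```

```text
(no output)
```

View pics/rh.png

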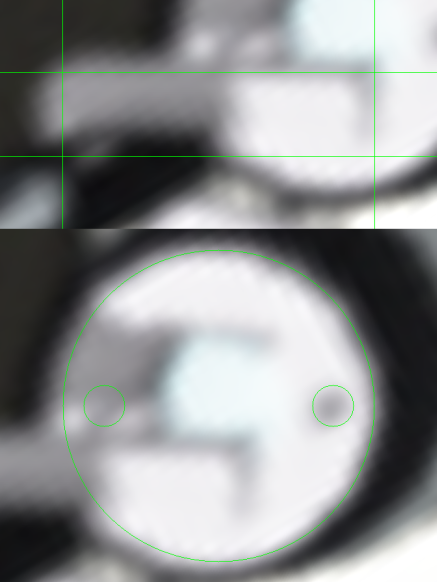

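```bash
cat >> h.py <<'E'
def tp(c,jaw,dx,dy,z):
    xa=np.array([np.cos(jaw),np.sin(jaw),0]);ya=np.array([-np.sin(jaw),np.cos(jaw),0])
    q=np.array([c[0],c[1],0])+xa*dx+ya*dy; q[2]=z; return q.tolist()
C=[.4938,.0783]
def probe(dx,dy,dj=0.,zmin=.1135,f=4,zc=.1215):
    j=.5+dj
    bot.move_linear(tp(C,.5,dx,dy,zc),speed=.04,rotation=quat(j))
    hit=bot.move_linear(tp(C,.5,dx,dy,zmin),speed=.012,until_force=f)
    st(f"probe {dx*1e3:.1f} {dy*1e3:.1f} {dj:.2f} hit={hit}")
    return hit,bot.read_position()[2]
E
python3 - <<'E'
from h import *
probe(.0002,.0012)
E
```

```text
probe 0.2 1.2 0.00 hit=False t 12.51 p [0.4931 0.0796 0.1133] F [-0.38  1.34 -2.89] M [0.276 0.277 0.048] w 0.119
```

Run:
```python
from h import *
bot.wait(.2); st()
print(bot.move_linear(tp(C,.5,.0002,.0012,.1105),speed=.008,until_force=4)); bot.wait(.2); st("press")
s=avg("scene",6); np.save("scene4.npy",s)
crop(s,225,170,290,235,10,"pics/seat.png")
```

```text
t 12.71 p [0.4931 0.0796 0.1133] F [-0.93  2.14 -2.54] M [ 0.388  0.344 -0.016] w 0.116
True
press t 13.12 p [0.4929 0.0798 0.1131] F [-0.18  0.98  6.15] M [-0.009 -0.02   0.024] w 0.122
```

View pics/seat.png

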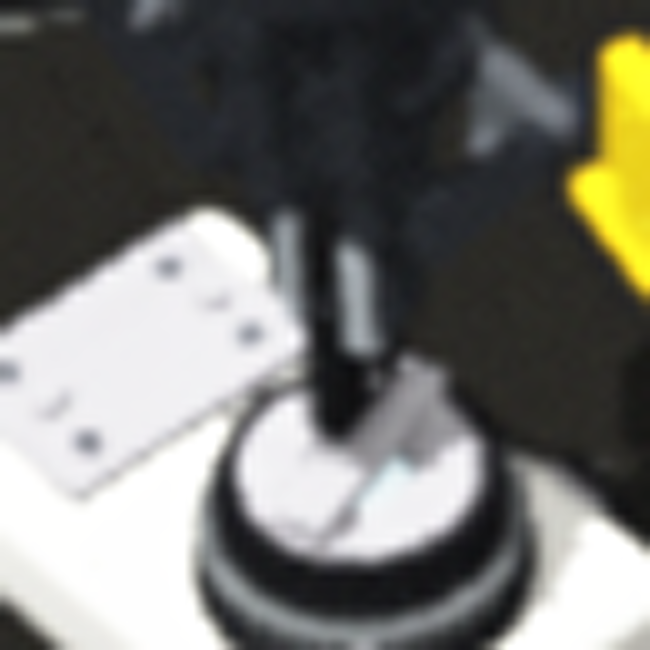

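Run:
```python
from h import *
bot.move_linear(tp(C,.5,.0002,.0012,.1138),speed=.01);bot.wait(.2);st("up")
xa=np.array([np.cos(.5),np.sin(.5)]);ya=np.array([-np.sin(.5),np.cos(.5)])
def loc():
    p=np.array(bot.read_position()[:2])-C; return np.round([p@xa*1e3,p@ya*1e3],2)
print(loc())
for n,(dx,dy) in {"x+":(1,0),"x-":(-1,0),"y+":(0,1),"y-":(0,-1)}.items():
    h=bot.move_linear(tp(C,.5,.0002+dx*.0025,.0012+dy*.0025,.1138),speed=.006,until_force=3.0)
    F=np.array(bot.read_ft_force()[:2]);print(n,h,loc(),"Fx'y'",np.round([F@xa,F@ya],1))
    bot.move_linear(tp(C,.5,.0002,.0012,.1138),speed=.01);bot.wait(.1)
    F=np.array(bot.read_ft_force()[:2]);print("  back",loc(),np.round([F@xa,F@ya],1),np.round(bot.read_ft_force()[2],1))
st()
```

```text
up t 14.07 p [0.4931 0.0795 0.1135] F [-1.59  0.41 -2.3 ] M [0.357 0.152 0.04 ] w 0.12
[-0.07  1.43]
x+ True [0.56 1.9 ] Fx'y' [0.2 0.2]
  back [0.05 1.39] [0.1 0.6] -1.3
x- True [-1.1   1.84] Fx'y' [2.2 0.2]
  back [-0.1   1.33] [1.1 1.6] -2.6
y+ False [0.17 3.66] Fx'y' [1.3 0.5]
  back [0.18 1.32] [-0.4  0.9] -0.8
y- True [0.04 1.35] Fx'y' [ 1.3 -0.1]
  back [0.02 1.26] [0.8 0.7] -0.2
 t 17.62 p [0.4932 0.0794 0.1136] F [ 0.39  0.96 -0.19] M [ 0.171  0.055 -0.012] w 0.116
```

```bash
cat >> h.py <<'E'
def fm(n=8):
    F=[];M=[]
    for _ in range(n): F.append(bot.read_ft_force());M.append(bot.read_moment())
    return np.mean(F,0),np.mean(M,0)
E
python3 - <<'E'
from h import *
xa=np.array([np.cos(.5),np.sin(.5)]);ya=np.array([-np.sin(.5),np.cos(.5)])
t0=bot.read_clock();fm();print("cost",bot.read_clock()-t0)
def loc():
    p=np.array(bot.read_position()[:2])-C; return np.round([p@xa*1e3,p@ya*1e3],2)
for n,(dx,dy) in {"x+":(1,0),"x-":(-1,0),"y+":(0,1),"y-":(0,-1)}.items():
    h=bot.move_linear(tp(C,.5,.0002+dx*.003,.0018+dy*.0035,.1138),speed=.008,until_force=5.0)
    F,M=fm();print(n,h,loc(),"Fx'y'",np.round([F[:2]@xa,F[:2]@ya],1),np.round(M,2))
    bot.move_linear(tp(C,.5,.0002,.0018,.1138),speed=.012)
F,M=fm();print("  back",loc(),np.round([F[:2]@xa,F[:2]@ya,F[2]],1),np.round(M,2));st()
E
```

```text
cost 0.0
x+ True [1.15 1.84] Fx'y' [-0.2  0.2] [-0.23  0.19  0.07]
x- True [-1.28  1.97] Fx'y' [1.4 0.9] [ 0.28 -0.46  0.02]
y+ False [0.21 4.58] Fx'y' [ 0.1 -4.4] [-1.08 -0.52  0.08]
y- True [0.12 1.08] Fx'y' [1.7 2. ] [ 0.38  0.02 -0.  ]
  back [-0.05  1.64] [ 0.1 -0.   0.8] [-0.03  0.    0.16]
 t 20.73 p [0.493  0.0797 0.1136] F [0.1  0.01 0.78] M [-0.033  0.004  0.165] w 0.117
```

```bash
cat >> h.py <<'E'
def fa(n=6,dt=.015):
    F=[];M=[]
    for _ in range(n):
        bot.wait(dt);F.append(bot.read_ft_force());M.append(bot.read_moment())
    return np.mean(F,0),np.mean(M,0)
S=-.002
def rc():
    return np.array(tp(C,.5,-.00005,.0024+S,0))[:2]
def tw(j,ex=0.,ey=0.,z=.1136):
    ya=np.array([-np.sin(j),np.cos(j)]);q=rc()-S*ya
    return [q[0]+ex,q[1]+ey,z]
def axes(j): return np.array([np.cos(j),np.sin(j)]),np.array([-np.sin(j),np.cos(j)])
def rep(j):
    F,M=fa();xa,ya=axes(j);p=bot.read_position()
    R=Rot.from_quat(np.roll(bot.read_tool_rot(),-1)).as_matrix();jr=np.arctan2(R[1,0],R[0,0])
    print(f"j {j:.3f} real {jr:.3f} t {bot.read_clock():.2f} Fx'y'z {F[:2]@xa:.1f} {F[:2]@ya:.1f} {F[2]:.1f} M {np.round(M,2)} z {p[2]:.4f}")
    return F[:2]@xa,M[2]
E
python3 - <<'E'
from h import *
j=.5
bot.move_linear(tw(j),speed=.01); rep(j)
for k in range(6):
    j-=.04; bot.move_linear(tw(j),speed=.005,rotation=quat(j))
    f,m=rep(j)
    if abs(m)>.45: break
E
```

```text
j 0.500 real 0.503 t 21.07 Fx'y'z -0.2 -0.4 0.9 M [-0.2  -0.09 -0.01] z 0.1136
j 0.460 real 0.461 t 21.43 Fx'y'z 0.0 0.2 -1.8 M [-0.01 -0.04  0.01] z 0.1134
j 0.420 real 0.421 t 21.77 Fx'y'z -0.3 0.6 -1.5 M [0.04 0.05 0.07] z 0.1134
j 0.380 real 0.381 t 22.12 Fx'y'z 0.0 0.4 -2.6 M [0.09 0.05 0.09] z 0.1135
j 0.340 real 0.341 t 22.48 Fx'y'z -0.3 0.3 -3.5 M [0.13 0.09 0.08] z 0.1135
j 0.300 real 0.301 t 22.82 Fx'y'z -0.3 0.7 -3.1 M [0.17 0.1  0.09] z 0.1135
j 0.260 real 0.261 t 23.18 Fx'y'z -0.2 0.8 -3.8 M [0.21 0.16 0.09] z 0.1135
```

Run:
```python
from h import *
j=.26
while j>.06+1e-6:
    j-=.05; bot.move_linear(tw(j),speed=.005,rotation=quat(j))
    f,m=rep(j)
    if abs(m)>.3: break
while j>-.40 and abs(m)<.3:
    j-=.015; bot.move_linear(tw(j),speed=.005,rotation=quat(j)); f,m=rep(j)
```

```text
j 0.210 real 0.211 t 23.52 Fx'y'z -0.6 1.3 -3.8 M [0.24 0.22 0.08] z 0.1136
j 0.160 real 0.161 t 23.88 Fx'y'z -0.7 1.2 -3.3 M [0.3  0.24 0.09] z 0.1136
j 0.110 real 0.111 t 24.23 Fx'y'z -0.8 1.7 -3.6 M [0.39 0.28 0.09] z 0.1136
j 0.060 real 0.061 t 24.57 Fx'y'z -1.0 1.3 -4.3 M [0.42 0.3  0.08] z 0.1136
j 0.045 real 0.045 t 24.93 Fx'y'z -1.4 2.0 -3.9 M [0.48 0.32 0.12] z 0.1136
j 0.030 real 0.030 t 25.27 Fx'y'z -1.2 1.9 -4.4 M [0.54 0.35 0.14] z 0.1136
j 0.015 real 0.015 t 25.62 Fx'y'z -1.4 2.2 -4.3 M [0.57 0.37 0.11] z 0.1136
j 0.000 real 0.000 t 25.98 Fx'y'z -1.6 2.3 -4.5 M [0.59 0.36 0.12] z 0.1136
j -0.015 real -0.015 t 26.32 Fx'y'z -1.2 2.0 -4.6 M [0.61 0.39 0.12] z 0.1136
j -0.030 real -0.030 t 26.68 Fx'y'z -1.7 2.3 -4.6 M [0.64 0.37 0.12] z 0.1136
j -0.045 real -0.045 t 27.02 Fx'y'z -1.5 2.4 -4.0 M [0.68 0.41 0.13] z 0.1136
j -0.060 real -0.060 t 27.38 Fx'y'z -1.5 2.4 -4.4 M [0.69 0.4  0.11] z 0.1136
j -0.075 real -0.075 t 27.73 Fx'y'z -1.8 2.6 -4.5 M [0.72 0.39 0.14] z 0.1136
j -0.090 real -0.090 t 28.07 Fx'y'z -1.6 2.5 -4.1 M [0.73 0.42 0.14] z 0.1136
j -0.105 real -0.105 t 2
[... 445 characters left out ...]
 -0.195 real -0.195 t 30.52 Fx'y'z -1.7 3.1 -4.4 M [0.9  0.39 0.11] z 0.1136
j -0.210 real -0.210 t 30.88 Fx'y'z -1.6 3.0 -4.7 M [0.92 0.38 0.1 ] z 0.1136
j -0.225 real -0.225 t 31.23 Fx'y'z -2.1 3.1 -4.5 M [0.95 0.37 0.11] z 0.1136
j -0.240 real -0.240 t 31.57 Fx'y'z -2.4 3.0 -4.3 M [0.96 0.36 0.12] z 0.1136
j -0.255 real -0.255 t 31.93 Fx'y'z -2.3 3.6 -4.6 M [0.97 0.34 0.11] z 0.1136
j -0.270 real -0.270 t 32.27 Fx'y'z -2.1 3.3 -4.7 M [0.99 0.38 0.11] z 0.1136
j -0.285 real -0.285 t 32.62 Fx'y'z -2.4 3.5 -4.7 M [1.   0.32 0.11] z 0.1136
j -0.300 real -0.300 t 32.98 Fx'y'z -2.0 3.5 -5.1 M [1.04 0.31 0.25] z 0.1136
j -0.315 real -0.315 t 33.33 Fx'y'z -2.0 3.7 -4.8 M [1.04 0.29 0.4 ] z 0.1136
```

Run:
```python
from h import *
j=-.323; bot.move_linear(tw(j),speed=.005,rotation=quat(j)); f,m=rep(j)
if m<.47:
    j-=.007; bot.move_linear(tw(j),speed=.005,rotation=quat(j)); f,m=rep(j)
bot.wait(.3);rep(j)
```

```text
j -0.323 real -0.323 t 33.67 Fx'y'z -2.4 2.9 -4.7 M [1.08 0.29 0.51] z 0.1136
j -0.323 real -0.323 t 34.08 Fx'y'z -2.2 3.5 -5.0 M [1.09 0.29 0.52] z 0.1136
```

Run:
```python
from h import *
for j in (-.30,-.275,-.245):
    bot.move_linear(tw(j),speed=.005,rotation=quat(j)); f,m=rep(j)
for e in (.0006,.0012):
    xa,ya=axes(j); d=ya*e; bot.move_linear(tw(j,d[0],d[1]),speed=.005); rep(j)
```

```text
j -0.300 real -0.301 t 34.42 Fx'y'z -2.2 3.7 -4.7 M [1.1  0.29 0.23] z 0.1136
j -0.275 real -0.276 t 34.77 Fx'y'z -2.1 3.1 -2.8 M [0.88 0.36 0.07] z 0.1137
j -0.245 real -0.246 t 35.12 Fx'y'z -1.5 1.2 -1.3 M [0.54 0.29 0.03] z 0.1138
j -0.245 real -0.245 t 35.49 Fx'y'z -0.8 0.1 -1.8 M [0.09 0.23 0.04] z 0.1136
j -0.245 real -0.245 t 35.86 Fx'y'z -0.0 0.2 -2.3 M [ 0.   -0.    0.01] z 0.1137
```

Run:
```python
from h import *
p=list(bot.read_position()); p[2]=.118
bot.move_linear(p,speed=.02); st()
p[2]=.17; bot.move_linear(p,speed=.1); st("lifted")
s=avg("scene",4); np.save("scene5.npy",s); crop(s,215,140,305,235,7,"pics/after.png")
bot.move_pose([.4452,-.167,.17],quat(.12))
bot.move_linear([.4452,-.167,.075],speed=.08); bot.wait(.1); st("above")
s=avg("top",3); crop(s,310,170,400,245,8,"pics/ins_top.png")
```

```text
t 36.23 p [0.4949 0.0816 0.1183] F [ 0.1  -0.44 -3.  ] M [0.011 0.009 0.004] w 0.125
lifted t 36.89 p [0.4943 0.0817 0.1696] F [ 0.81  0.45 -2.74] M [ 0.066  0.06  -0.003] w 0.118
above t 39.52 p [ 0.4456 -0.1672  0.0755] F [-0.19  0.66 -1.65] M [-0.009 -0.043 -0.014] w 0.119
```

View pics/after.png

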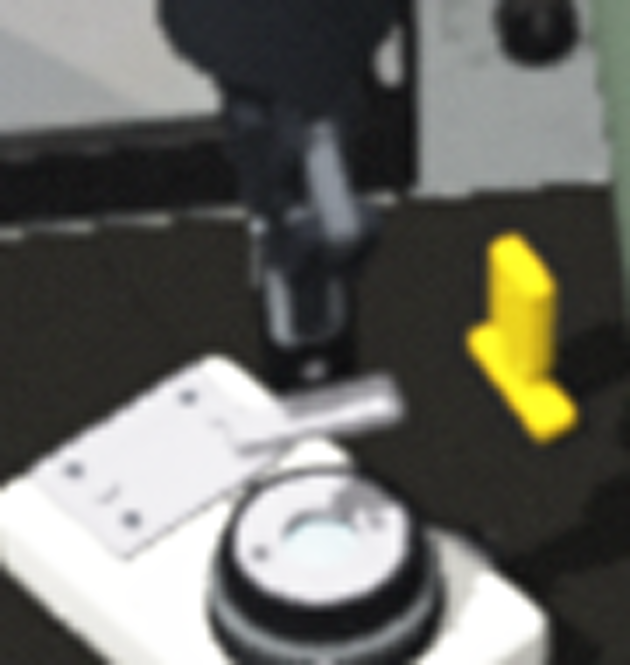

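View pics/ins_top.png

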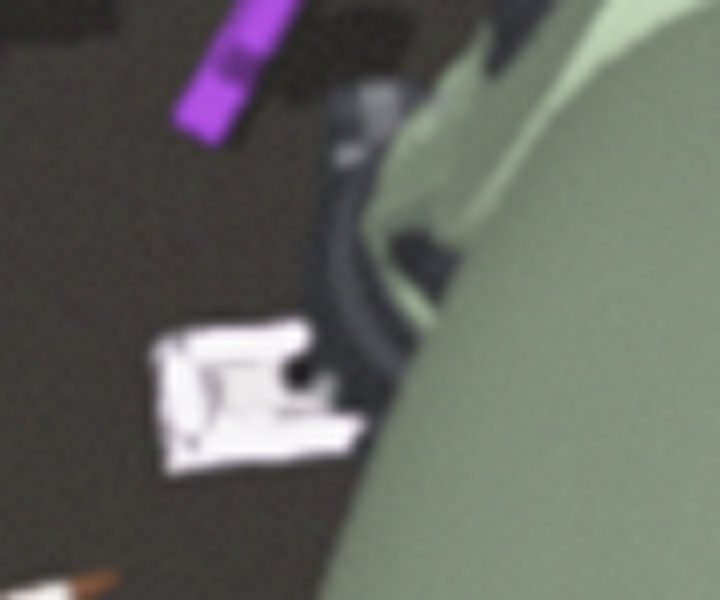

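Run:
```python
from h import *
print(bot.move_linear([.4452,-.167,.048],speed=.03,until_force=6)); st("a")
print(bot.move_linear([.4452,-.167,.0435],speed=.01,until_force=6)); st("b")
```

```text
False
a t 40.72 p [ 0.4453 -0.1671  0.0481] F [-0.15 -0.01 -2.17] M [ 0.04  -0.013  0.034] w 0.115
True
b t 41.14 p [ 0.4454 -0.167   0.0442] F [0.4  0.21 4.32] M [0.09  0.076 0.021] w 0.118
```

Run:
```python
from h import *
bot.set_gripper(0.25); st("rel"); bot.set_gripper(0.55); st()
bot.move_linear([.4452,-.167,.17],speed=.08); st("up")
bot.goto_joints([-1.468,0.326,-0.193,1.052,0,1.437])
bot.wait(.3)
t=avg("top",8);s=avg("scene",6);np.save("top6.npy",t)
a=cv2.resize(np.clip(t[130:280,90:450],0,255).astype(np.uint8)[:,:,::-1],None,fx=2.2,fy=2.2);cv2.imwrite("pics/end_all.png",a)
crop(t,322,200,372,238,14,"pics/end_rest.png"); crop(t,215,140,285,232,8,"pics/end_ring.png"); st()
```

```text
rel t 41.41 p [ 0.4444 -0.1665  0.0434] F [-0.21  0.8   0.02] M [0.014 0.014 0.007] w 0.251
 t 41.77 p [ 0.4445 -0.1665  0.0434] F [-0.13 -0.49 -0.07] M [-0.039 -0.017  0.005] w 0.549
up t 43.51 p [ 0.4449 -0.1668  0.1695] F [ 0.55  0.25 -0.32] M [ 0.02   0.021 -0.025] w 0.549
 t 46.27 p [ 0.1291 -0.5344  0.2053] F [ 0.42  0.48 -0.39] M [-0.015 -0.021 -0.01 ] w 0.55
```

View pics/end_all.png

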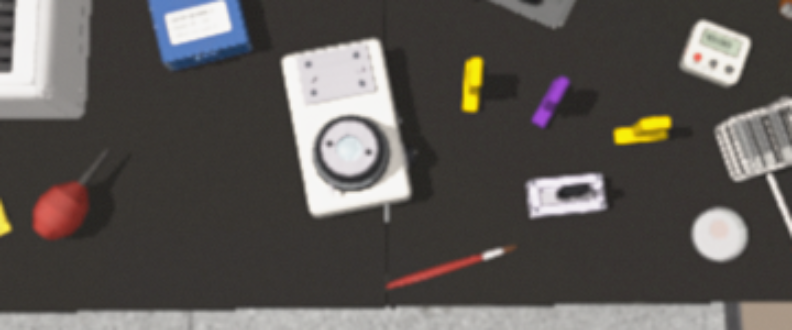

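View pics/end_rest.png

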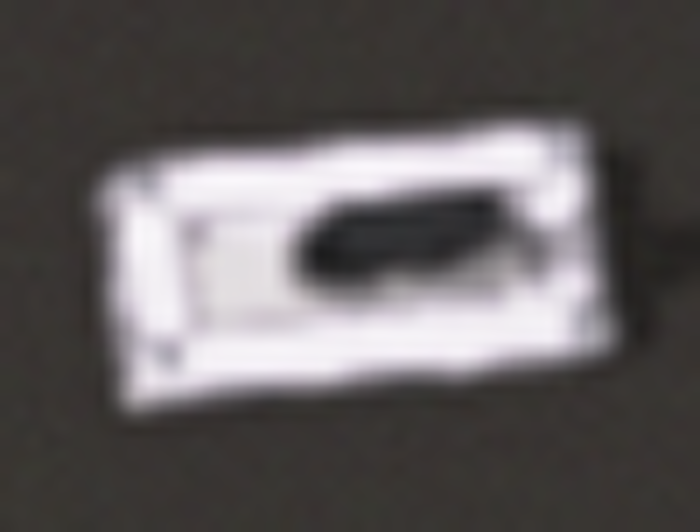

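View pics/end_ring.png

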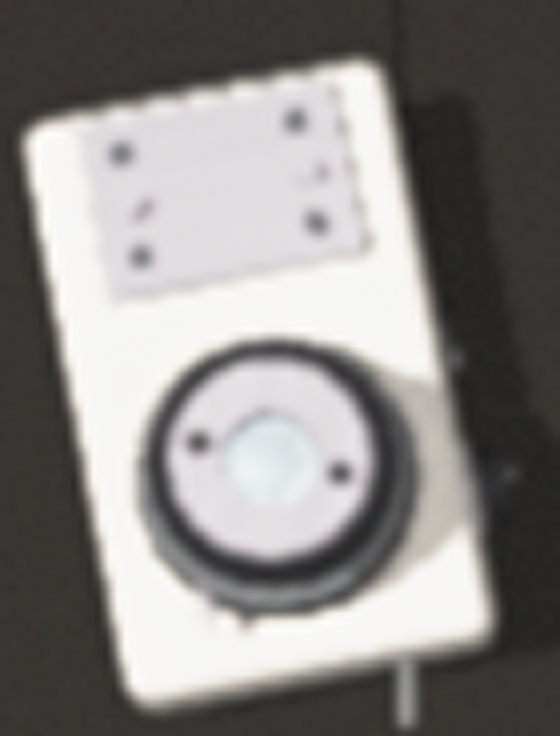

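Run:
```python
from cell import bot
print(bot.close_job(),bot.read_clock())
```

```text
the job is handed in; nothing more can be done
the job is handed in; nothing more can be done
```

I screwed the retaining ring home with the spanner and stood the spanner back in its rest. I then handed the job in at about 46 s of the 70 s allowed; the robot reported no verdict.

- **Spanner:** I took the black-gripped one at top-view pixel (347, 218). It was the only one in the aluminium rest; the purple and yellow ones were look-alikes.
- **Seating the pins:** The pins went in on the first light try. The head met the ring at tool height 113.1 mm, against 113 mm expected. Side nudges showed about 2.4 mm of play both ways, which matches 5.5 mm pins in 8 mm holes.
- **Tightening:** The turning moment held at about 0.12 N m, then rose sharply to 0.51 N m at the stop, roughly 12 N per pin. The side force was small (2–3 N), so both pins should have carried load. That per-pin figure is calculated from the wrist moment, not measured directly.
- **Final pictures:** The hole line has turned about 0.71 rad clockwise, within the 0.45–0.75 rad expected. The spanner stands upright in its pocket; the blower, brush and dish look unmoved, and the arm is clear.

**Disagreements:**
- The two cameras differed by about 2.5 mm on the ring centre; I settled it by comparing spanner and ring in one picture and by feel.
- The 3 N side nudges tripped on sensor noise, so I repeated them at 5 N.
- The running moment read a little below the stated 0.16 N m.

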